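# Jack a ring mandrel level and clamp it

## Task

The ring mandrel hangs tip-down on its support jack. Press the jack's rubber-sleeved pump handle right down and let it come fully up again, one click a stroke, and stop at the click that leaves the mandrel level. Then swing the clamp lever on the jack's collar round to its closed stop, so that the column cannot creep under the hammer; do not touch the mandrel itself, and leave the tools round about where they are.

Things in the scene. Friction and masses are not known exactly. Their poses are not given: they have to be found in the camera images.
- stand: wooden board 125 x 325 mm, 18 thick, fixed, carrying jack and post. Origin at table level on the jack column's axis, z up. At yaw 0: x away from the robot, y to its left. Pump handle sticks out to -x, pivot post stands 190 mm to +y, mandrel tip ends 26 mm past the column to -y, clamp lever sticks out to +x -y. Jack's cheeks and collar: within 40 mm of the column, up to 136 mm over the table.
- jack_column (a joint): height (m) of the jack's toothed steel column with a V-saddle on top: 0 at the lowest notch, up positive, a notch each 0.010. Mandrel level at 0.040. It starts resting on 0, 0.010 or 0.020. A full pump stroke lifts it 13 to 14 mm, the pawl clicks, and when the handle is let up it settles on the next notch, 10 mm higher than before; a part stroke gains nothing. It cannot be pumped down.
- mandrel (a joint): tilt (rad) of the mandrel about its pivot: 0 level, negative tip down; one notch is about 0.05 rad. It lies in the saddle by its own weight.
- ring_mandrel: the steel ring mandrel, 254 mm long, 12 to 23 mm thick, its dark red grip held in the pivot on the post, its axis about 205 mm over the table when level. Not to be touched. Its origin lies 90 mm from the pivot toward the tip, at its underside.
- pump_lever (a joint): angle (rad) of the pump lever: 0 released (handle end up, 0.32 above horizontal, where a spring returns it), 0.68 pressed right down to its stop (0.36 below horizontal). Pressing it at the pump_grip point takes about 4 to 8 N.
- pump_grip (a point): point on the axis of the pump handle's black rubber sleeve (15 mm thick, the last 70 mm of the handle), 111 mm from pump_pivot and 15 mm short of the end. About 113 mm over the table when released, 39 mm when fully down: the stroke is 74 mm, nearly straight down. Nothing is over it.
- pump_pivot (a point): the pin on which the pump lever turns (axis along the stand's y), 49 mm to the stand's -x of the column and 78 mm over the table.
- clamp_lever (a joint): angle (rad) of the clamp lever about its upright pin: 0 open, 1.48 closed against its stop; it grows clockwise seen from above and the lever stays where it is left (stiff, about 3 to 6 N at its end). Closing it presses a brass shoe against the column.
- clamp_end (a point): centre of the round black rubber end (18 mm across, 14 high) of the dark clamp lever, 82 mm from clamp_pivot, 127 mm over the table. The bar between is 13 mm wide, 9 high. Seen from above, open it points 35 degrees clockwise from the stand's +x, closed 120 degrees (to -y and a little -x). It is closed by pushing it near its end from its left side, the side toward the mandrel, along its arc.
- clamp_pivot (a point): the upright pin on which the clamp lever turns, 40 mm to the stand's -y of the column, 127 mm over the table; the lever moves level.
- chasing_hammer: bystander, loose: chasing hammer, 212 mm long, wooden handle; origin under its centre. To be left alone.
- steel_block: bystander, loose: square steel bench block, 66 x 66 x 19 mm; origin under its centre. To be left alone.
- masking_tape: bystander, loose: roll of masking tape, 103 mm across, 25 mm high; origin under its centre. To be left alone.

How it is judged (in metres and radians):
On the way, in this order (a step that is already met when the one before it is completed fails the run):
1. the pump handle is pressed right down (value of joint pump_lever above 0.6 rad).
2. the column rests on the notch that leaves the mandrel level, the handle is up again, and the clamp is still open (value of joint jack_column between 0.036 and 0.044 m and value of joint mandrel between -0.024 and 0.024 rad and value of joint pump_lever below 0.08 rad and value of joint clamp_lever below 0.35 rad), for 0.2 s.
At the end, for the whole second after the job is handed in: The column rests on the notch at 40 mm (within 4 mm), the mandrel is level (within 0.024 rad), the pump handle is back up (under 0.08 rad), and the clamp lever stands within 0.15 rad of its closed stop (value of joint jack_column between 0.036 and 0.044 m and value of joint mandrel between -0.024 and 0.024 rad and value of joint pump_lever below 0.08 rad and value of joint clamp_lever above 1.33 rad and velocity of joint jack_column between -0.01 and 0.01 m/s); the robot touches nothing.
It fails at once if the robot presses on the mandrel (contact force between any of the fingers, the arm and ring_mandrel above 2 N).
It fails at once if the chasing hammer is moved (distance of chasing_hammer from where it was at the start of the episode above 0.03 m).
It fails at once if the steel block is moved (distance of steel_block from where it was at the start of the episode above 0.03 m).
It fails at once if the masking tape is moved (distance of masking_tape from where it was at the start of the episode above 0.03 m).
It also fails if it takes over 58 s, if anything falls off the work surface, if the arm or the gripper's body presses on something with over 40 N, if the wrist force passes 120 N, or if a joint passes its speed limit or range.

## Robot

A 6-joint arm with a two-finger parallel gripper is mounted at the origin on a cart in front of the work surface, level with it; the furniture and walls round the work are solid. World frame = base frame: x ahead of the robot, y to its left, z up, the work surface at z = 0. Lengths are in m, angles in degrees, forces in N, time in s.
With the tool pointing down it reaches from about 0.3 to 0.75 m from the base axis. Payload 8.5 kg.
Tool frame: the origin (TCP) lies between the finger pads; the fingertips stand 14 mm ahead of it and the grasp point (between the pads) lies 5 mm behind it; z points along the fingers, y is the line along which they close (so a half turn about z gives the same grasp; the last joint's range is limited). The gripper opens to 85 mm and grips with 20 to 120 N. Pads are 22 mm wide; open, the fingers measure 114 mm over their backs; the gripper's body (76 mm by 85 mm) begins 54 mm behind the grasp point. The pads swing forward as they close: fully open they stand 13 mm farther back than shut.
Start: joints at [59.513, 21.807, 74.336, -0, 83.858, -12.336], TCP at [0.171, 0.523, 0.245] pointing down, gripper open.
Joint ranges: [-178.18, 178.18], [-50.72, 133.34], [12.68, 142.11], [-81.47, 261.47], [9.98, 163.14], [-165.26, 165.26]. Speed limits (degrees/s): [136.94, 136.94, 180, 180, 180, 180].

## Interface

Orientations are given as a 3x3 rotation matrix whose columns are the frame's x, y, z axes.
In Python, from plant import r gives the robot as it stands. The module is installed in compiled form; this text tells all that it offers. Calls block until the motion is done:
- r.movep(position, orientation): joint-space move of the TCP to a pose.
- r.servo_line(position, speed=0.15, frame=None, until_force=None): straight line of the TCP; frame=None keeps the orientation; speed is the mean speed in m/s. With until_force (N) it stops when the force on the tool has changed by that much, and returns True; else False.
- r.move_joints(angles): joint-space move.
- r.grip(opening, effort=None): finger opening in m; effort is the grip in N (None keeps the last); returns when the fingers have stopped.
- r.pause(seconds).
- r.ik(position, orientation): joint angles nearest the present ones, or None.
- r.state(): the state.
- r.grab_frame(name): name is "side" or "top"; returns a dict with "frame" (480x640x3 uint8, red, green, blue), "fx", "fy", "cx", "cy" (pixels), "R" (3x3) and "t" (3): a world point X has camera coordinates R X + t. Camera axes: x right, y down, z forward; pixel columns grow to the right and rows downward; lengths in m; the calibration is good to about 2 mm. A picture is of the moment at which its call begins. There is no depth.
A pose or a line that the arm cannot do raises r.IKError and nothing moves.
- r.finish_job(): hands the job in; it is judged then, once.
The state is a dict: "time": time; "joint_positions": joint angles; "dq": joint speeds; "joint_efforts": joint torques, N m; "position": TCP position; "tcp_rot": TCP orientation; "wrist_force": force on the tool from outside, world axes, zero at the start; "moment": the same for the moment, N m; "finger_gap": finger opening in m; "gripper_force": force on a finger pad.
Only numpy, scipy, OpenCV 4.12 (cv2) and the standard library are available. Lean on these libraries where they do the work, as an engineer would, in place of code of your own. Each camera call takes 0.05 s, during which the arm holds its last target. There are 200 camera calls.

## Working session

There is one attempt and no reset: what is moved stays moved. The work goes in short steps, each a Python script; the robot and the scene stay as the last script left them, time stands still between calls to the robot, and variables do not carry over. Pictures are saved under pics/ and viewed, at most 10 in all, crops included, and the job is handed in when it is done.

```bash
mkdir -p pics; cat > h.py <<'E'
import numpy as np, cv2
from plant import r
def shot(n,f):
    d=r.grab_frame(n); cv2.imwrite(f,d["frame"][:,:,::-1]); np.savez(f[:-4]+'.npz',**d); return d
def plane(d,u,v,z):
    R=np.array(d["R"]);t=np.array(d["t"]); c=-R.T@t
    w=R.T@np.array([(u-d["cx"])/d["fx"],(v-d["cy"])/d["fy"],1]); return c+w*(z-c[2])/w[2]
def proj(d,X):
    q=np.array(d["R"])@np.array(X)+np.array(d["t"]); return np.array([d["fx"]*q[0]/q[2]+d["cx"],d["fy"]*q[1]/q[2]+d["cy"]])
E
python3 - <<'E'
from h import *
for n in("top","side"):
    d=shot(n,f"pics/{n}0.png"); print(n,d["fx"],d["cx"],d["cy"],(-np.array(d["R"]).T@d["t"]).round(3),np.array(d["R"]).round(2).tolist())
print(r.state()["time"])
E
```

```text
top 446.5067774660326 310.7179043266829 233.8108834313633 [0.471 0.168 1.027] [[0.02, -1.0, 0.02], [-1.0, -0.03, -0.09], [0.09, -0.02, -1.0]]
side 453.4740142163259 318.06691500864514 237.67827621995474 [ 0.427 -0.528  0.727] [[0.99, -0.16, -0.0], [-0.11, -0.64, -0.76], [0.12, 0.75, -0.64]]
0.1
```

View pics/top0.png

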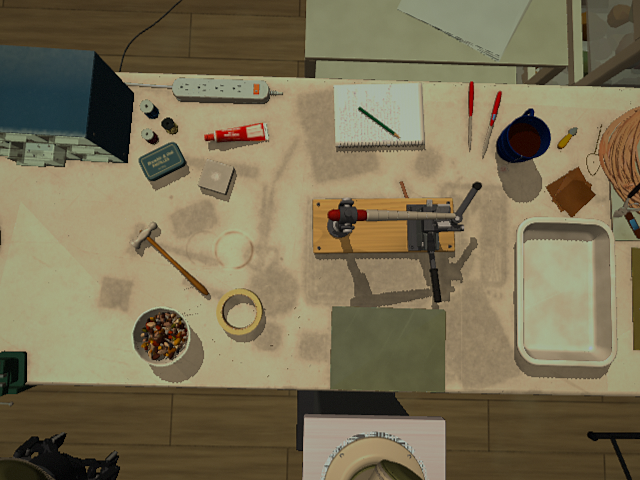

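View pics/side0.png

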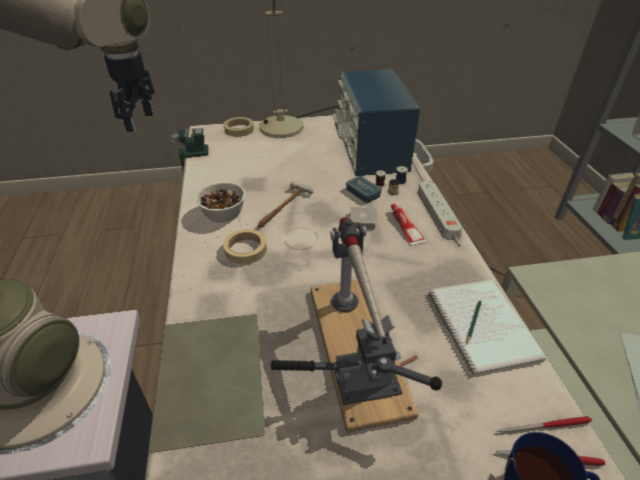

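The top view shows the stand's board at about (313–455, 198–258), the handle end near (437,300) and the clamp end near (477,185). In the side view the handle end is at (275,365) and the clamp end at (436,383). I'll zoom in on both.

```bash
python3 - <<'E'
from h import *
a=cv2.imread('pics/top0.png')[165:315,300:500]; b=cv2.imread('pics/side0.png')[290:440,260:460]
cv2.imwrite('pics/crop0.png',np.hstack([cv2.resize(x,None,fx=4,fy=4,interpolation=cv2.INTER_CUBIC)for x in(a,)]))
cv2.imwrite('pics/crop1.png',cv2.resize(b,None,fx=4,fy=4,interpolation=cv2.INTER_CUBIC))
# board
d=np.load('pics/top0.npz'); hsv=cv2.cvtColor(cv2.imread('pics/top0.png'),cv2.COLOR_BGR2HSV)
m=cv2.inRange(hsv,(10,100,90),(25,255,255)); m[:190]=0;m[265:]=0;m[:,:305]=0;m[:,465:]=0
c=np.vstack([x for x in cv2.findContours(m,0,2)[0] if cv2.contourArea(x)>60])
P=np.array([plane(d,u,v,.018)[:2] for u,v in c[:,0]],np.float32)
R=cv2.minAreaRect(P);print(R,cv2.boxPoints(R))
for n,pts in(('top',[(437,298,.113),(477,185,.127)]),('side',[(279,365,.113),(436,383,.127)])):
    d=np.load(f'pics/{n}0.npz')
    for u,v,z in pts: print(n,plane(d,u,v,z).round(4))
E
```

```text
((0.5942657589912415, -0.012659355998039246), (0.14033056795597076, 0.3235715925693512), 2.277569532394409) [[ 0.5177264   0.14621022]
 [ 0.5305854  -0.17710575]
 [ 0.6708051  -0.17152894]
 [ 0.6579461   0.15178704]]
top [ 0.4266 -0.1074  0.113 ]
top [ 0.6597 -0.1862  0.127 ]
side [ 0.4312 -0.1064  0.113 ]
side [ 0.6583 -0.1854  0.127 ]
```

View pics/crop0.png

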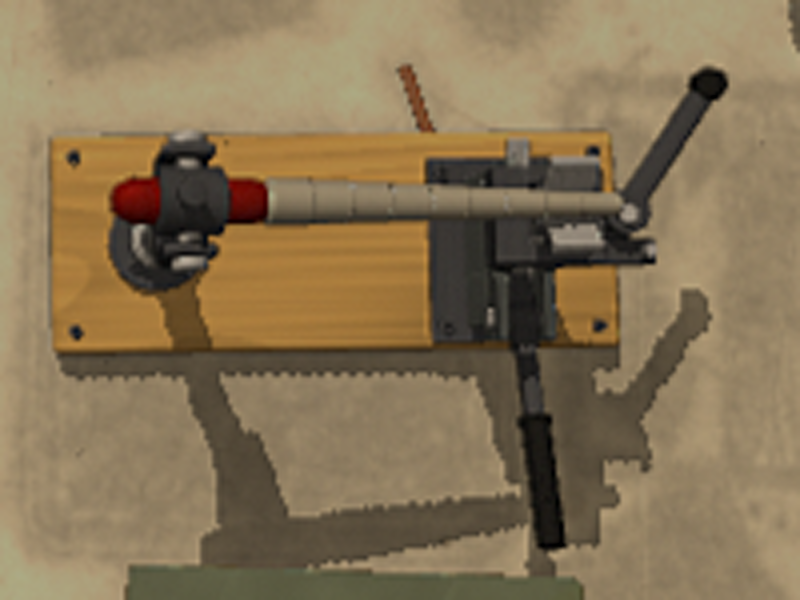

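View pics/crop1.png

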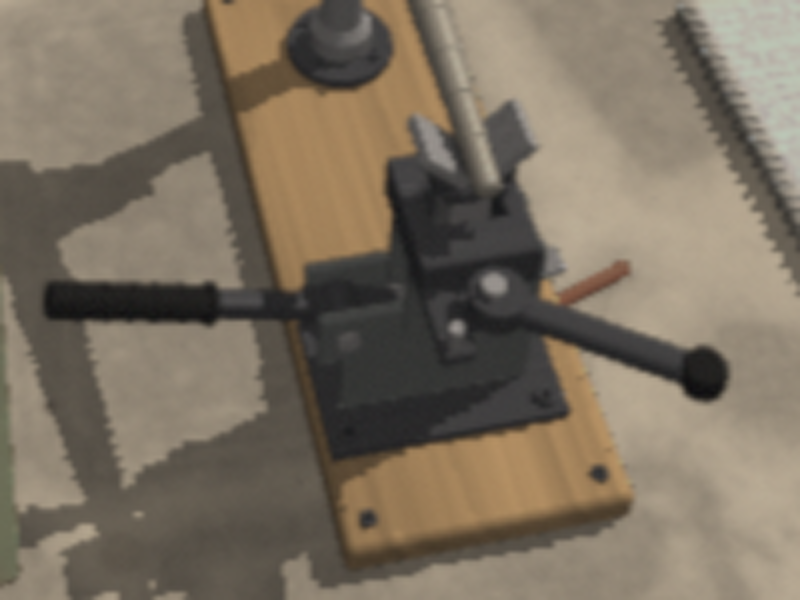

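The crops show the clamp end at top (477.2,185.5) / side (436.2,383.2), the clamp pin at top (457.5,218.2) / side (383.5,361.8), the sleeve's end at top (437.8,301.5) / side (271.5,365), and the four board screws. I'll triangulate these and check them against the given sizes.

```bash
python3 - <<'E'
from h import *
T=np.load('pics/top0.npz');S=np.load('pics/side0.npz')
def M(d): return np.diag([1,1,1])@np.array([[d['fx'],0,d['cx']],[0,d['fy'],d['cy']],[0,0,1]])@np.c_[d['R'],d['t']]
def tri(a,b):
    X=cv2.triangulatePoints(M(T),M(S),np.array(a,float)/4+[300,165],np.array(b,float)/4+[260,290]);return (X[:3]/X[3]).ravel()
ce=tri((709,82),(705,373));cp=tri((630,213),(494,287));pe=tri((551,546),(48,300));ps=tri((535,417),(215,303));mt=tri((620,205),(485,188))
for n,x in zip(('clamp end','clamp pin','pump end','sleeve start','mandrel tip'),(ce,cp,pe,ps,mt)): print(n,x.round(4))
v=ce-cp; print('lever',np.linalg.norm(v[:2]),np.degrees(np.arctan2(v[1],v[0])),'yaw',np.degrees(np.arctan2(v[1],v[0]))+35)
v=ps-pe; print('sleeve',np.linalg.norm(v),np.degrees(np.arctan2(v[1],v[0])))
sc=[plane(T,u/4+300,w/4+165,.018) for u,w in((73,157),(594,152),(76,332),(600,326))]; print(np.round(sc,4))
for a,b in((1,0),(3,2)):
    v=sc[b]-sc[a]; print('yaw',np.degrees(np.arctan2(v[1],v[0]))-90,np.linalg.norm(v))
for a,b in((2,0),(3,1)):
    v=sc[b]-sc[a]; print('yaw',np.degrees(np.arctan2(v[1],v[0])),np.linalg.norm(v))
g=pe+15/70*(ps-pe); print('grip',g)
for yaw in(0,2,3,4):
    c,s=np.cos(np.radians(yaw)),np.sin(np.radians(yaw));Rz=np.array([[c,-s],[s,c]])
    print(yaw,'col from pin',cp[:2]-Rz@[0,-.04],'from grip',g[:2]+Rz@[.049+.111*np.cos(.32),0])
E
```

```text
clamp end [ 0.6584 -0.1864  0.1279]
clamp pin [ 0.5888 -0.1425  0.1357]
pump end [ 0.4201 -0.1076  0.1174]
sleeve start [ 0.4859 -0.1057  0.0966]
mandrel tip [ 0.5873 -0.1244  0.1735]
lever 0.08223427291986674 -32.24825538565116 yaw 2.751744614348837
sleeve 0.0690710672270005 1.6672672877111703
[[ 0.6281  0.1361  0.018 ]
 [ 0.6389 -0.1629  0.018 ]
 [ 0.5281  0.1322  0.018 ]
 [ 0.5389 -0.166   0.018 ]]
yaw 2.066735447149412 0.2992395883753607
yaw 2.0631841874750023 0.29841360105404974
yaw 2.236607284728569 0.09999604275167208
yaw 1.7633897150978561 0.10001550102385245
grip [ 0.43417654 -0.10722512  0.11295516]
0 col from pin [ 0.58881633 -0.10249518] from grip [ 0.58854167 -0.10722512]
2 col from pin [ 0.58742035 -0.10251955] from grip [ 0.58844764 -0.10183786]
3 col from pin [ 0.58672289 -0.10255   ] from grip [ 0.58833012 -0.09914628]
4 col from pin [ 0.58602607 -0.10259262] from grip [ 0.58816565 -0.09645716]
```

The sizes all agree: lever 82.2 mm, sleeve 69 mm, grip height 113.0 mm, screw spacing consistent. Yaw is about 2.05° and the column is at (0.588, -0.102). The tip height of 0.1735 suggests the column starts at 10 mm, so three strokes. I'll make one stroke and measure the column's rise on the saddle and mandrel.

```bash
cat >> h.py <<'E'
def down(yaw):  # tool pointing down, tool y at world angle yaw (deg)
    a=np.radians(yaw); y=np.array([np.cos(a),np.sin(a),0]); z=np.array([0,0,-1.]); return np.c_[np.cross(y,z),y,z]
GX,GY=.433,-.107
def stroke():
    h=r.servo_line([GX,GY,.050],speed=.08,until_force=30); s=r.state(); print('bottom',h,s['position'][2],np.round(s['wrist_force'],1))
    r.pause(.2); r.servo_line([GX,GY,.150],speed=.1); r.pause(.3); print('t',r.state()['time'])
E
python3 - <<'E'
from h import *
print(np.round(r.state()['tcp_rot'],2).tolist())
best=min((92,-88),key=lambda a:abs(r.ik([GX,GY,.155],down(a))[5]))
print(best,r.ik([GX,GY,.155],down(best)))
r.grip(0,40)
r.movep([.33,.25,.28],down(best)); r.movep([GX,GY,.2],down(best))
r.servo_line([GX,GY,.15]); print(r.state()['time'])
stroke()
shot('side','pics/side1.png');shot('top','pics/top1.png')
a,b=[cv2.imread(f'pics/side{i}.png')[200:440,250:450] for i in(0,1)]
cv2.imwrite('pics/cmp1.png',cv2.resize(np.hstack([a,b]),None,fx=2,fy=2,interpolation=cv2.INTER_CUBIC))
E
```

```text
[[-0.95, 0.31, -0.0], [0.31, 0.95, -0.0], [0.0, -0.0, -1.0]]
-88 [-2.91546439e+01  1.71808396e+01  9.84758077e+01 -2.54444375e-14
  6.43433527e+01  5.88453561e+01]
4.6
bottom True 0.06011962837805525 [-7.   4.2 29.8]
t 7.2083
```

View pics/cmp1.png

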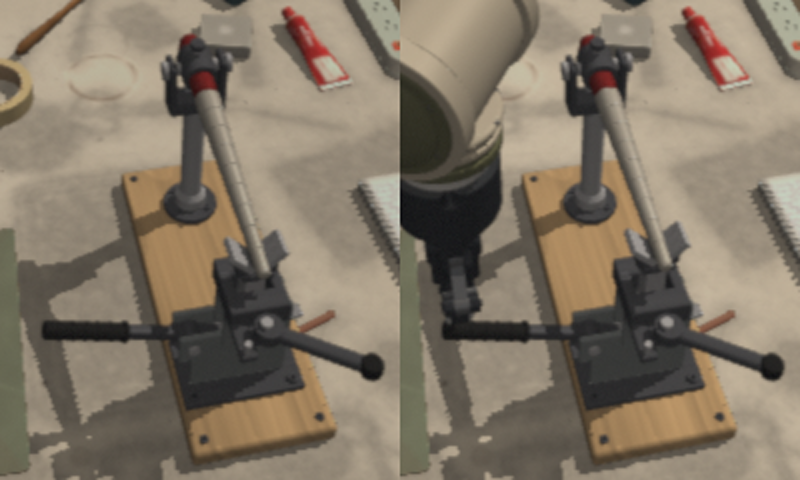

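The stroke bottomed at the expected height (TCP z 0.060). In the side crop the mandrel tip rose from about (263,277) to (265,268), i.e. one notch. To confirm the absolute notch I'll project the tip and a mid-axis point for each one.

```bash
python3 - <<'E'
from h import *
S=np.load('pics/side0.npz');T=np.load('pics/top0.npz')
a=np.radians(2.05);Rz=np.array([[np.cos(a),-np.sin(a)],[np.sin(a),np.cos(a)]])
def pt(s,n):
    th=-.0525*(4-n); xy=np.array([.588,-.102])+Rz@[0,.19-s*np.cos(th)]; return [*xy,.205+s*np.sin(th)]
for n in range(5): print(n,'side crop px tip',((proj(S,pt(.216,n))-[260,290])*4).round(1),'top',((proj(T,pt(.216,n))-[300,165])*4).round(1))
ims=[]
for i in(0,1):
    c=cv2.resize(cv2.imread(f'pics/side{i}.png')[310:350,340:405],None,fx=6,fy=6,interpolation=cv2.INTER_CUBIC)
    for n in range(5):
        p=((proj(S,pt(.216,n))-[340,310]+.5)*6).astype(int); cv2.circle(c,tuple(map(int,p)),3,[(0,0,255),(0,255,255),(0,255,0),(255,255,0),(255,0,255)][n],-1)
    ims.append(c)
cv2.imwrite('pics/cmp2.png',np.hstack(ims))
E
```

```text
0 side crop px tip [485.3 207.2] top [608.2 205.7]
1 side crop px tip [489.5 193.3] top [620.1 202.7]
2 side crop px tip [493.4 177.7] top [631.2 199.7]
3 side crop px tip [496.8 160.3] top [641.3 196.6]
4 side crop px tip [499.9 141.2] top [650.5 193.4]
```

View pics/cmp2.png

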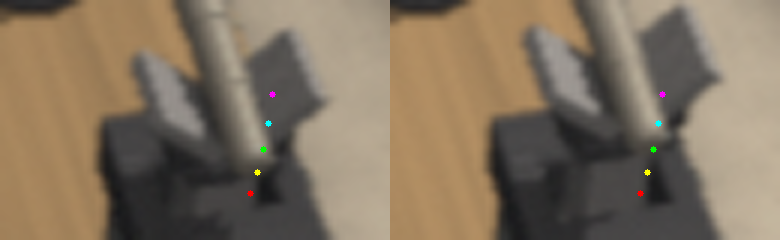

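Notches 1 and 2 can't be told apart with that offset. A second stroke is needed whatever the start, so I'll do it and then measure the tilt from the mandrel's axis in both views.

```bash
python3 - <<'E'
from h import *
stroke()
r.servo_line([.36,-.107,.19],speed=.2)
shot('side','pics/side2.png');shot('top','pics/top2.png'); print(r.state()['time'])
a=cv2.resize(cv2.imread('pics/top2.png')[190:250,310:470],None,fx=5,fy=5,interpolation=cv2.INTER_CUBIC)
b=cv2.resize(cv2.imread('pics/side2.png')[210:350,330:410],None,fx=4,fy=4,interpolation=cv2.INTER_CUBIC)
b=cv2.rotate(b,cv2.ROTATE_90_COUNTERCLOCKWISE); # 560x320
b=cv2.copyMakeBorder(b[:290],0,0,0,800-b.shape[1],cv2.BORDER_CONSTANT)
cv2.imwrite('pics/cmp3.png',np.vstack([a,b]))
E
```

```text
bottom True 0.060056529539301295 [-7.3  4.3 31.9]
t 9.9167
10.5833
```

View pics/cmp3.png

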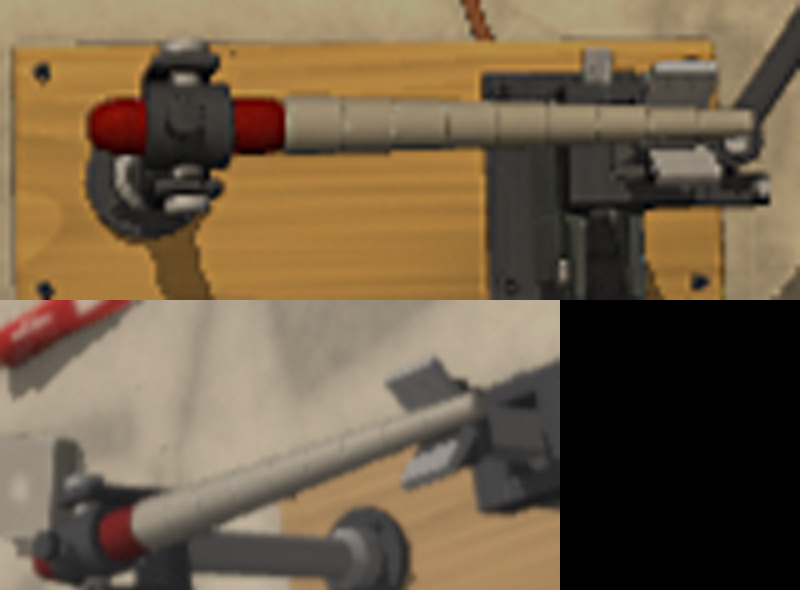

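In these crops the tip end is at top (752,122), full-frame (460.4,214.4), and at side full-frame (383.5,330.5). The red/steel boundary is at top (283,124) and at side (353.5,244.3). The top column of the tip, 641.6 in the earlier crop's units, matches the prediction for notch 3 (641.3). I'll check that with the triangulated tilt.

```bash
python3 - <<'E'
from h import *
T=np.load('pics/top2.npz');S=np.load('pics/side2.npz')
def M(d): return np.array([[d['fx'],0,d['cx']],[0,d['fy'],d['cy']],[0,0,1]])@np.c_[d['R'],d['t']]
def tri(a,b):
    X=cv2.triangulatePoints(M(T),M(S),np.array(a,float),np.array(b,float));return (X[:3]/X[3]).ravel()
t=tri((460.4,214.4),(383.5,330.5));b=tri((366.6,214.8),(353.5,244.25));v=t-b
print(t,b,'tilt',np.arctan2(v[2],np.hypot(v[0],v[1])),'len',np.linalg.norm(v))
# tilt change of tip across shots, seen in the side view
g=[cv2.cvtColor(cv2.imread(f'pics/side{i}.png'),cv2.COLOR_BGR2HSV) for i in(0,1,2)]
for h in g:
    m=cv2.inRange(h,(8,15,110),(30,110,255)); m[:,:365]=0;m[:,388:]=0;m[:300]=0;m[345:]=0
    n,l,s,c=cv2.connectedComponentsWithStats(m); i=l[310,375]; print(i,s[i] if i else None)
E
```

```text
[ 0.58816269 -0.12791779  0.19322928] [0.5819171  0.05199799 0.20761904] tilt -0.07976279303302675 len 0.18059834240040412
2 [369 300  19  36 380]
2 [370 300  18  33 323]
2 [372 300  16  28 247]
```

The tip is at z = 0.193, against 0.194 expected for notch 3 (0.182 for notch 2, 0.205 for notch 4). The column therefore started at 10 mm and one more stroke makes it level. I'll do the stroke, check it numerically, and plan the clamp.

```bash
python3 - <<'E'
from h import *
r.servo_line([GX,GY,.150],speed=.2)
stroke()
r.servo_line([.36,-.107,.19],speed=.2); r.pause(.2)
shot('side','pics/side3.png');shot('top','pics/top3.png'); print(r.state()['time'])
a=cv2.resize(cv2.imread('pics/top3.png')[190:250,310:470],None,fx=5,fy=5,interpolation=cv2.INTER_CUBIC)
b=cv2.resize(cv2.imread('pics/side3.png')[210:350,330:410],None,fx=4,fy=4,interpolation=cv2.INTER_CUBIC)
b=cv2.rotate(b,cv2.ROTATE_90_COUNTERCLOCKWISE)
b=cv2.copyMakeBorder(b[:290],0,0,0,240,cv2.BORDER_CONSTANT)
c=cv2.imread('pics/side3.png')[340:412,260:320]; c=cv2.resize(c,None,fx=4,fy=4); b[:288,560:800]=c
cv2.imwrite('pics/cmp4.png',np.vstack([a,b]))
E
```

```text
bottom True 0.06012099364111039 [-7.   3.5 30.2]
t 13.7583
14.625
```

View pics/cmp4.png

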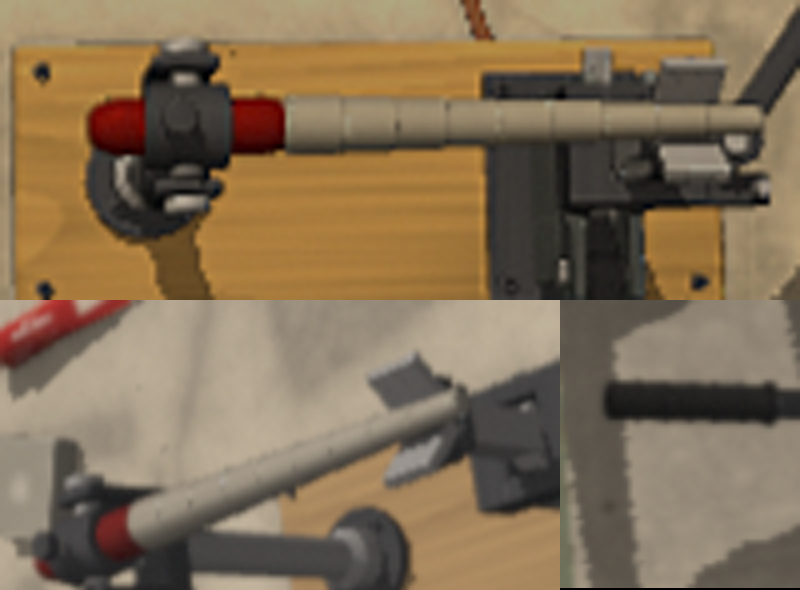

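The top-view tip column comes out at 651 (650.5 predicted for level) and the side row at 143 (141 predicted). The mandrel is level, the handle is back up and the clamp is still open. Next is the clamp.

```bash
cat > clamp.py <<'E'
from h import *
P=np.array([.5894,-.142]); Z=.133
def pose(phi,off,z=Z,rho=.078):
    a=np.radians(phi); xy=P+rho*np.array([np.cos(a),np.sin(a)])+off*np.array([-np.sin(a),np.cos(a)]); return [*xy,z],down(phi)
phis=np.arange(-33,-112,-13)
for p,o in [pose(-33,.036,.28),pose(-33,.036)]+[pose(f,.021) for f in phis]+[pose(-124,.021)]:
    q=r.ik(p,o); assert q is not None; print(np.round(p,3),np.round(q[[0,4,5]] if hasattr(q,'shape') else [q[0],q[4],q[5]]))
r.servo_line([.36,-.107,.30],speed=.2)
r.movep([.50,-.28,.30],down(-60))
r.movep(*pose(-33,.036,.28))
print('touch on way down',r.servo_line(pose(-33,.036)[0],speed=.12,until_force=8))
for f in list(phis):
    p,o=pose(f,.021); h=r.servo_line(p,speed=.06,frame=o,until_force=25); s=r.state()
    print(f,h,np.round(s['wrist_force'],1),round(s['time'],1))
    if h: break
else:
    for f in range(-114,-126,-2):
        p,o=pose(f,.021); h=r.servo_line(p,speed=.04,frame=o,until_force=12); s=r.state()
        print(f,h,np.round(s['wrist_force'],1),np.round(s['position'],4),round(s['time'],1))
        if h or np.linalg.norm(s['wrist_force'])>22: break
shot('top','pics/top4.png');shot('side','pics/side4.png')
E
python3 clamp.py
```

```text
[ 0.674 -0.154  0.28 ] [-23. 100.  10.]
[ 0.674 -0.154  0.133] [-23.  81.  10.]
[ 0.666 -0.167  0.133] [-24.  80.   9.]
[ 0.659 -0.184  0.133] [-25.  80.  21.]
[ 0.648 -0.198  0.133] [-27.  79.  32.]
[ 0.633 -0.21   0.133] [-28.  78.  44.]
[ 0.617 -0.218  0.133] [-30.  77.  55.]
[ 0.599 -0.222  0.133] [-31.  75.  67.]
[ 0.581 -0.222  0.133] [-32.  74.  79.]
[ 0.563 -0.218  0.133] [-32.  72.  92.]
touch on way down False
-33 False [0.8 0.1 0.1] 18.9
-46 False [-0.2 -0.4  0.1] 19.3
-59 False [-0.1  0.4  0.4] 19.8
-72 False [ 0.3 -0.   0.4] 20.2
-85 False [-0.2 -0.1  0.1] 20.7
-98 False [-0.5  0.5  0.5] 21.1
-111 False [1.2 0.5 0.7] 21.6
-114 False [ 1.6  0.2 -0.3] [ 0.5772 -0.2218  0.133 ] 21.9
-116 False [ 1.8 -0.2 -0.7] [ 0.5743 -0.2213  0.133 ] 22.1
-118 False [ 1.6 -0.7 -0.6] [ 0.5714 -0.2207  0.133 ] 22.4
-120 False [ 6.1 -1.6 -2.3] [ 0.5694 -0.2204  0.1331] 22.6
-122 False [17.5 -5.6 -7.4] [ 0.569  -0.2207  0.1334] 22.9
-124 False [ 29.2  -9.6 -14.6] [ 0.5685 -0.221   0.1337] 23.1
```

```bash
python3 - <<'E'
from h import *
p=r.state()['position']
a=np.radians(-120); n=np.array([-np.sin(a),np.cos(a),0])
r.servo_line(np.array(p)+.03*n,speed=.08); q=np.array(r.state()['position']); q[2]=.3
r.servo_line(q,speed=.2); r.movep([.40,-.30,.30],down(-60)); r.movep([.30,-.32,.30],down(-60)); r.pause(.3)
shot('side','pics/side5.png');shot('top','pics/top5.png'); s=r.state(); print(s['time'],np.round(s['wrist_force'],1))
a=cv2.resize(cv2.imread('pics/top5.png')[190:310,400:500],None,fx=4,fy=4,interpolation=cv2.INTER_CUBIC)
b=cv2.resize(cv2.imread('pics/side5.png')[310:430,260:460],None,fx=2,fy=4,interpolation=cv2.INTER_CUBIC)
b=cv2.resize(cv2.imread('pics/side5.png')[310:430,340:440],None,fx=4,fy=4,interpolation=cv2.INTER_CUBIC)
cv2.imwrite('pics/cmp5.png',np.hstack([a,b]))
E
```

```text
26.9833 [ 0.1 -0.1  0.7]
```

View pics/cmp5.png

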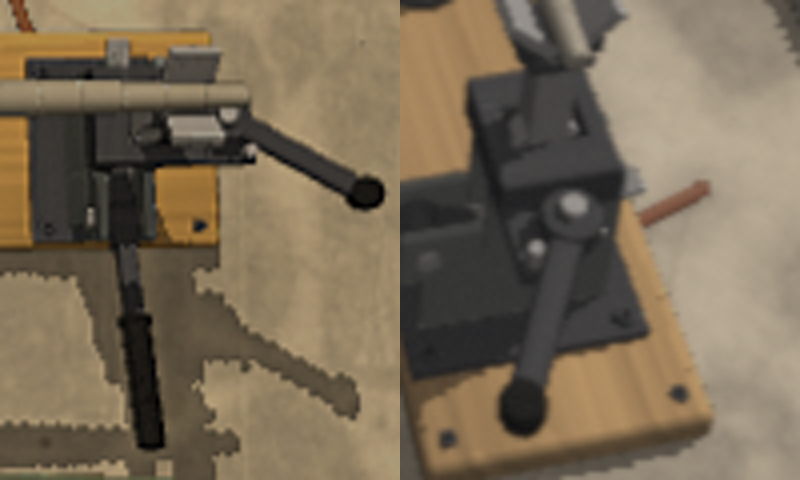

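The lever has swung round. Its end is at top (491.2,238) and side (370.5,411.8), the mandrel tip is where it was at level, and the handle is up. I'll compute the lever's angle.

```bash
python3 - <<'E'
from h import *
for n,u,v in(('top',491.25,238),('side',370.5,411.75)):
    e=plane(np.load(f'pics/{n}5.npz'),u,v,.128)[:2]; w=e-[.5894,-.142]; print(e,np.linalg.norm(w),'joint',np.radians(2.05-35-np.degrees(np.arctan2(w[1],w[0]))))
T,U=[cv2.imread(f'pics/top{i}.png').astype(int) for i in(0,5)]
D=abs(T-U).max(2)>40
print('changes hammer/tape/block',D[215:300,125:215].sum(),D[285:345,210:270].sum(),D[160:200,195:240].sum())
a,b=[cv2.imread(f'pics/top{i}.png')[200:226,366:450].astype(int) for i in(3,5)]; print('mandrel diff',abs(a-b).max(2).mean())
E
```

```text
[ 0.55090449 -0.21404417] 0.08168394256948948 joint 1.4864449738559264
[ 0.55083931 -0.21430643] 0.08194599968108329 joint 1.485638130264198
changes hammer/tape/block 0 0 0
mandrel diff 2.0892857142857144
```

The clamp is at 1.486 rad, its closed stop. The mandrel is still level and the hammer, tape and block haven't moved, so I'm handing in.

```bash
python3 -c "
from plant import r
print(r.finish_job())"
```

```text
the job is handed in; nothing more can be done
None
```

Job handed in: three full pump strokes brought the mandrel level (column at 40 mm), the handle is back up, the clamp lever is at its closed stop (about 1.486 rad measured), and the hammer, block and tape have not moved.

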